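Rack the sample tube and poise the sprung tweezers over it

ROBOT

A 6-joint arm with a two-finger parallel gripper is mounted at the origin on the work surface. World frame = base frame: x ahead of the robot, y to its left, z up, the work surface at z = 0. Lengths are in m, angles in degrees, forces in N, time in s.
With the tool pointing down it reaches from about 0.35 to 0.725 m from the base axis. Payload 4.3 kg.
Tool frame: the origin (TCP) lies midway between the tips of the shut fingers; the grasp point (between the pads) lies 19 mm behind it (env.grasp_offset is the distance from the TCP to the grasp point, in m); z points along the fingers, y is the line along which they close (so a half turn about z gives the same grasp; the last joint's range is limited). The gripper opens to 85 mm and grips with 20 to 120 N. Pads are 22 mm wide; open, the fingers measure 114 mm over their backs; the gripper's body (76 mm by 85 mm) begins 54 mm behind the grasp point. The pads swing forward as they close: fully open they stand 13 mm farther back than shut.
Start: joints at [68.107, 21.618, 4.641, 73.018, 0, 83.68], TCP at [0.154, 0.554, 0.231] pointing down, gripper open.
Joint ranges: [-156.06, 156.06], [-48.1, 94.91], [-58.44, 69.94], [-101.28, 121.22], [-78.64, 73.56], [-180, 180]. Speed limits (degrees/s): [147.25, 147.25, 180, 180, 180, 180].

INTERFACE

Orientations are given as [roll, pitch, yaw] about the fixed x, y, z axes, in that order (R = Rz(yaw) Ry(pitch) Rx(roll)).
In Python, from station import env gives the robot as it stands.
- The arm moves only by the tool arm_command, never from a script. Its argument "deltas" is a list of rows, each an object with "delta_pos": the shift along the tool's x, y, z in m, a list of three; "turn": the turn, a rotation vector about the tool's x, y, z in rad, a list of three; "jaw": the finger opening in m, from 0 to 0.0854. A call has 1 to 5 rows; each row shifts and turns the commanded pose from where the row before left it, along the tool's axes as they then stand; what a row does not reach is not made up. A row lasts 1/10 s, in which the tool goes at most 50 mm and 8.59 degrees, less where a joint would pass 70% of its speed; a pose out of reach is approached as far as the arm can. A call is refused whole if a number of a shift passes 0.05 or a number of a turn 0.15, either way. A call with a gripper value outside its range is refused whole. The fingers move at their own pace and stop on an object; "squeeze" is the grip in N (left out, the last holds). Time passes only in rows, so rows that do not move let the fingers close. It gives the time, the measured TCP pose, the force, the opening and the grip force at its end, in the units of the state.
- env.observe(): the state, without advancing time (a new reading comes with each control period).
- env.read_camera(name): name is "scene" or "top" or "wrist"; returns a dict with "img" (480x640x3 uint8, red, green, blue), "fx", "fy", "cx", "cy" (pixels), "dist_coeffs" ([k1, k2, p1, p2, k3] as OpenCV has them; the pictures are not rectified), "world_to_cam" (4x4, takes a point from world to camera coordinates); the wrist camera has in their place "mount" (4x4, takes a point from camera to tool coordinates, whose origin is the TCP and whose axes are the flange's). Camera axes: x right, y down, z forward; pixel columns grow to the right and rows downward; lengths in m; the calibration is good to about 2 mm. A picture is of the moment at which its call begins: read the wrist's pose just before it. There is no depth.
- env.finish_job(): hands the job in; it is judged then, once.
The state is a dict: "t": time; "q": joint angles; "joint_vel": joint speeds; "joint_torque": joint torques, N m; "position": TCP position; "eef_rot": TCP orientation; "wrist_force": force on the tool from outside, world axes, zero at the start; "torque": the same for the moment, N m; "width": finger opening in m; "gripper_force": force on a finger pad.
Only numpy, scipy, OpenCV 4.12 (cv2) and the standard library are available. Lean on these libraries where they do the work, as an engineer would, in place of code of your own. Each camera call takes 0.05 s, during which the arm holds its last target. There are 200 camera calls.

TASK

Move the open sample tube from its single-hole block into the one empty hole of the white three-hole rack, all the way down, and let go of it. Then pick up the long sprung tweezers, squeeze them until the spring arm lies between the two dark lines on their gauge strip, and finish while still holding them steady and level at that squeeze, the tips centred a few centimetres above the mouth of that tube and touching nothing, ready for a colleague to set a stopper between them. Leave everything else on the table where it is.

Things in the scene. Friction and masses are not known exactly. Their poses are not given: they have to be found in the camera images.
- tube: Open sample tube, plain white plastic cylinder 18 mm wide and 100 mm tall with a dark mouth on top, about 30 g. Origin: centre of its underside, z up along the tube. It starts upright in the carrier's hole, its underside 10 mm above the table, 65 mm of it standing out.
- carrier: Grey plastic block 60 x 60 x 45 mm, fixed, with one round hole 21 mm wide and 35 mm deep in its middle. Origin: centre of its underside, on the table.
- rack: White plastic rack block, fixed, 70 mm (its x) by 170 mm (its y) by 45 mm high. Three round holes 21 mm wide and 35 mm deep (floor 10 mm above the table) in a row along its y, at y = -50, 0 and +50 mm. Two hold capped tubes, one is empty. Origin: centre of its underside, on the table.
- seat: Thin dark disc, 16 mm wide, 1 mm thick, on the floor of the rack's empty hole: it shows where the tube belongs and a tube simply stands there at floor height. Origin: centre of the hole's floor, 10 mm above the table.
- rest: Fixed black plastic rest under the tweezers: base plate 4 mm thick, 150 x 80 mm, and two crossbars along its y, 70 mm long, 14 and 10 mm thick, at x = -70 and +47 mm, tops 30 and 33 mm above the table. Between them nothing stands above the plate. Origin: on the table, about below the tweezers' thumb pads; x runs from their heel to their tips.
- tweezers: Loose steel sprung tweezers, 200 mm long, 12 mm high, 90 g, lying flat on the rest (underside 30 mm up). Origin: on their underside at the thumb pads, midway between these when squeezed to the mark; x to the tips, y left, z up. Heel x = -100 mm (block to -118), tips x = +85 mm. The left (+y) arm is rigid with the heel, the right one springs. Balance point about 25 mm behind the origin.
- grip (a point): Point midway between the dark thumb pads, 6 mm above the underside (tweezers x = y = 0). Pads 34 mm long, 14 mm high. The left pad's outer face stays at y = +15.5 mm; the right one's is at -25.2 mm open, -15.5 mm at the mark: 40.7 mm over the pads open, 31.0 mm at the mark, where the faces are parallel. 1 mm there makes 1.85 mm at the tips.
- gauge (a point): Middle of the marked band on the flat white gauge strip that lies under the arms at x = 59 to 73 mm, fixed to the left arm. Two dark crosslines bound the band; at the right squeeze the 4 mm thick spring arm lies between them, covering neither (2.7 mm to spare each side when centred).
- spring_arm (a joint): Angle of the spring arm about its hinge at the heel (100 mm behind the pads), rad: 0 open (tip gap 34 mm), 0.097 at the marked gap (16 mm), 0.15 fully squeezed (stop). Spring 9 N m/rad: at the mark it pushes back on the pads with about 9 N, at the stop with 14 N; it opens again when let go.
- tip_fixed (a point): Inner face of the left, rigid tip, 7.5 mm above the tweezers' underside.
- tip_spring (a point): Inner face of the right, springing tip. The tip gap is its distance from the left one: 34 mm open, 16 mm at the mark.
- tip_mid (a point): Point midway between the tips as they stand at the marked gap: tweezers x = 85 mm, y = 0, 7.5 mm above their underside.
- capped_a: Capped sample tube in the rack: 18 mm wide, 105 mm tall, white cap 23 mm wide on top; its top is 115 mm above the table. Leave it. Origin: centre of its underside.
- capped_b: A second capped tube like the first. Leave it. Origin: centre of its underside.
- weight: Loose steel check weight, a cylinder 42 mm wide, 50 mm high. Leave it. Origin: centre of its underside.
- jar: Small closed glass jar, 56 mm wide, 60 mm high. Leave it. Origin: centre of its underside.
- butter_pack: Wrapped pack 100 x 70 x 35 mm. Leave it. Origin: centre of its underside.

How it is judged (in metres and radians):
On the way, in this order (a step that is already met when the one before it is completed fails the run):
1. the tube stands fully down in the rack's empty hole, released, before the tweezers are taken up (horizontal distance between tube and seat below 0.006 m and height (world z) of tube below 0.014 m and angle between tube's own z axis and vertical below 0.15 rad and contact force between tube and the fingers below 0.1 N and linear speed of tube below 0.02 m/s), for 0.2 s.
2. the tweezers are lifted clear of the rest in the fingers (height (world z) of tweezers above 0.06 m and contact force between tweezers and the fingers above 1 N and contact force between tweezers and rest below 0.1 N), for 0.2 s.
At the end, for the whole second after the job is handed in: Tube in the rack's free hole: within 6 mm of its axis, 4 mm of its floor, 0.15 rad of upright, let go. Tweezers held still, level within 0.3 rad, tip gap 13 to 19 mm, tip middle within 25 mm of the tube's axis and 115 to 210 mm above the table, touching neither tubes nor rack (horizontal distance between tube and seat below 0.006 m and height (world z) of tube below 0.014 m and angle between tube's own z axis and vertical below 0.15 rad and distance between tip_fixed and tip_spring between 0.013 and 0.019 m and contact force between tube and the fingers below 0.1 N and horizontal distance between tip_mid and tube below 0.025 m and height (world z) of tip_mid between 0.115 and 0.21 m and angle between tweezers's own z axis and vertical below 0.3 rad and contact force between tweezers and the fingers above 2 N and linear speed of tweezers below 0.02 m/s and velocity of joint spring_arm between -0.03 and 0.03 rad/s and contact force between tweezers and tube below 0.1 N and contact force between tweezers and rack below 0.1 N and contact force between tweezers and capped_a below 0.1 N and contact force between tweezers and capped_b below 0.1 N); the arm keeps its last pose, push and grip.
It fails at once if a bystander is pushed or pulled more than 20 mm from its place (distance of any of capped_a, capped_b, weight, jar, butter_pack from where it was at the start of the episode above 0.02 m).
It also fails if it takes over 64 s, if anything falls off the work surface, if the arm or the gripper's body presses on something with over 40 N, if the wrist force passes 120 N, or if a joint passes its speed limit or range.

## Working session

There is one attempt and no reset: what is moved stays moved. The work goes in short steps, Python scripts to look and compute and a tool call to move; the robot and the scene stay as the last step left them, time stands still between calls to the robot, and variables do not carry over. Pictures are saved under pics/ and viewed, at most 10 in all, crops included, and the job is handed in when it is done.

Besides the shell and the picture viewer there is one more tool, called as name(argument=value, ...), one argument or row to a line, values as JSON. arm_command: Moves the arm, as the interface text tells. Its arguments: {"type":"object","properties":{"deltas":{"type":"array"},"squeeze":{"type":"number"}},"required":["deltas"]}

```bash
mkdir -p pics; cat > h.py <<'E'
import numpy as np,cv2
from station import env
def save(n,f): 
    c=env.read_camera(n); cv2.imwrite(f,c['img'][:,:,::-1]); np.save(f+'.npy',c,allow_pickle=True); return c
def load(f): return np.load(f+'.npy',allow_pickle=True).item()
def ray(c,uv,T=None):
    K=np.array([[c['fx'],0,c['cx']],[0,c['fy'],c['cy']],[0,0,1]])
    p=cv2.undistortPoints(np.array(uv,float).reshape(-1,1,2),K,np.array(c['dist_coeffs'],float)).reshape(-1,2)
    d=np.c_[p,np.ones(len(p))]
    M=np.linalg.inv(c['world_to_cam']) if T is None else T
    return M[:3,3],d@M[:3,:3].T
def plane(c,uv,z,T=None):
    o,d=ray(c,uv,T); return o+d*((z-o[2])/d[:,2])[:,None]
def proj(c,P):
    K=np.array([[c['fx'],0,c['cx']],[0,c['fy'],c['cy']],[0,0,1]])
    W=c['world_to_cam']
    return cv2.projectPoints(np.array(P,float).reshape(-1,1,3),cv2.Rodrigues(W[:3,:3])[0],W[:3,3],K,np.array(c['dist_coeffs'],float))[0].reshape(-1,2)
E
python3 - <<'E'
from h import *
a=save('top','pics/top.png');b=save('scene','pics/scene.png')
print(np.linalg.inv(a['world_to_cam']).round(3),a['fx']);print(np.linalg.inv(b['world_to_cam']).round(3));s=env.observe();print(s)
E
```

```text
[[-7.000e-03 -9.950e-01  9.800e-02  4.410e-01]
 [-1.000e+00  7.000e-03  1.000e-03  4.000e-02]
 [-2.000e-03 -9.800e-02 -9.950e-01  1.137e+00]
 [ 0.000e+00  0.000e+00  0.000e+00  1.000e+00]] 504.94395201409856
[[-0.712  0.488 -0.505  1.049]
 [ 0.702  0.477 -0.529  0.552]
 [-0.017 -0.731 -0.682  0.728]
 [ 0.     0.     0.     1.   ]]
{'t': 0.1, 'q': array([6.81067364e+01, 2.16594583e+01, 4.56959057e+00, 7.30163051e+01,
       1.00645021e-03, 8.36806242e+01]), 'joint_vel': array([ 0.0132371 , -0.13679042,  0.12183877,  0.03231202, -0.04543585,
        0.04933758]), 'joint_torque': array([ 9.12149535e-04, -4.64694464e+01,  2.70582175e+01,  1.20597793e-02,
       -1.06080379e-04, -1.11092507e-05]), 'position': array([0.154144  , 0.5533505 , 0.23043013]), 'eef_rot': array([-1.79894583e+02, -1.26868236e-02,  1.64426100e+02]), 'wrist_force': array([-0.4467573 , -0.54427037, -0.10879012]), 'torque': array([0.04418005, 0.01164418, 0.06260017]), 'gripper_force': 0.0, 'width': 0.08531952473515099}
```

View pics/top.png

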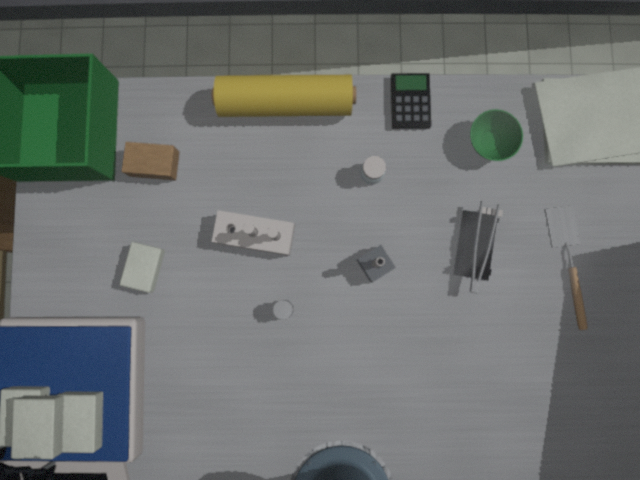

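View pics/scene.png

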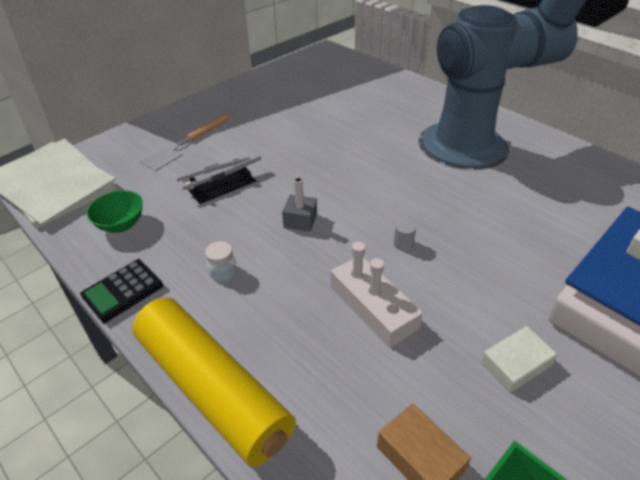

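The top view shows the rack at about (253,233), with its empty hole at the left end (231,229). The carrier and tube are at (376,262), and the tweezers on their rest at (480,245) with tips at one end. The scene view agrees, with the empty hole at (393,307). I'll zoom in next.

```bash
python3 - <<'E'
from h import *
a=load('pics/top.png')['img'];b=load('pics/scene.png')['img']
def cr(i,x,y,w,h,s): return cv2.resize(i[y:y+h,x:x+w],(w*s,h*s),interpolation=cv2.INTER_CUBIC)
m=np.zeros((600,800,3),np.uint8)
m[:300,:400]=cr(a,205,200,100,75,4)   # rack
m[:300,400:]=cr(a,340,230,100,75,4)  # carrier
m[300:,:400]=cr(a,430,198,100,75,4)
m[300:,400:]=cr(a,430,235,100,75,4)
cv2.imwrite('pics/c1.png',m[:,:,::-1])
c=load('pics/top.png')
pts={'carr':(377,263,.045),'rack':(253,233,.045),'hole':(231,229,.045),'tw':(482,245,.04)}
for k,(u,v,z) in pts.items(): print(k,plane(c,[(u,v)],z).round(3))
E
```

```text
carr [[ 0.501 -0.082  0.045]]
rack [[0.568 0.187 0.045]]
hole [[0.578 0.235 0.045]]
tw [[ 0.539 -0.313  0.04 ]]
```

View pics/c1.png

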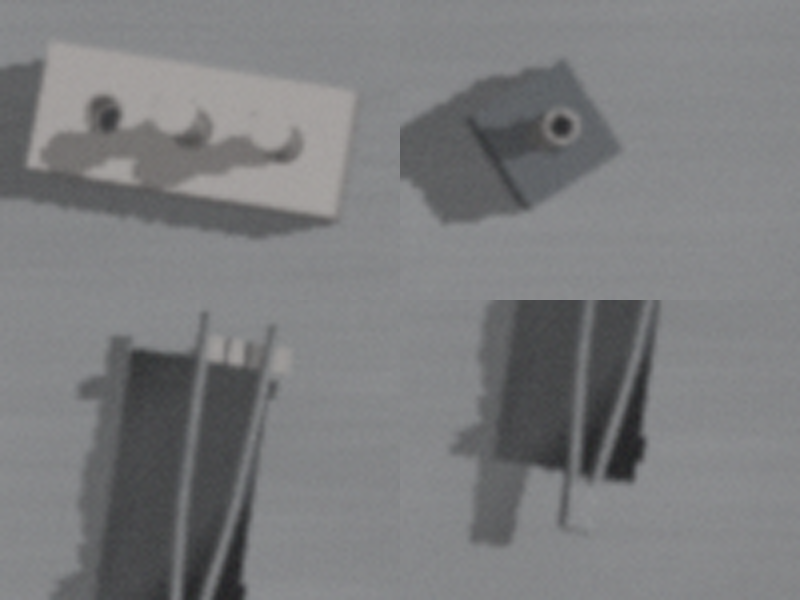

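The crops show the tube mouth at top pixel (380.5,261.3), the empty hole at about (230.8,228), and the rigid arm running from (471,291) at the heel to (481,202) at the tip. So the tweezers point roughly along world +x.

```bash
python3 - <<'E'
from h import *
c=load('pics/top.png')
P=lambda u,v,z:plane(c,[(u,v)],z)[0]
print('tube',P(380.5,261.3,.11).round(4),'hole',P(230.8,228.2,.045).round(4))
A=P(205+50/4,200+42/4,.045);B=P(205+355/4,200+95/4,.045);d=A-B;print('rack back edge',A.round(4),B.round(4),np.linalg.norm(d),'yaw of y-axis',np.degrees(np.arctan2(d[1],d[0])))
h=P(430+165/4,235+225/4,.042);t=P(430+206/4,198+12/4,.042);d=t-h
yaw=np.arctan2(d[1],d[0]);print('tweez heel,tip',h.round(4),t.round(4),np.linalg.norm(d),np.degrees(yaw))
for n,u,v in(('jar',374,165),('weight',282,310)):print(n,P(u,v,.05).round(3))
# image camera mount
w=env.read_camera('wrist');print(w['mount'].round(3),w['fx'])
s=env.observe();print(s['position'],s['eef_rot'])
E
```

```text
tube [ 0.5009 -0.0819  0.11  ] hole [0.5794 0.2357 0.045 ]
rack back edge [0.6187 0.2653 0.045 ] [0.5881 0.0982 0.045 ] 0.16990425853665866 yaw of y-axis 79.62445819300413
tweez heel,tip [ 0.4384 -0.2855  0.042 ] [ 0.6361 -0.3155  0.042 ] 0.2000341033190626 -8.625973133733863
jar [ 0.716 -0.079  0.05 ]
weight [0.402 0.123 0.05 ]
[[-0.    -0.964 -0.267  0.067]
 [ 1.    -0.    -0.    -0.001]
 [ 0.    -0.267  0.964 -0.143]
 [ 0.     0.     0.     1.   ]] 335.2073942485279
[0.15418178 0.55343306 0.2305801 ] [-1.79911251e+02 -9.63720256e-03  1.64427793e+02]
```

arm_command(
  deltas=[
    {"delta_pos": [0,0,0],"turn": [0,0,0.148],"jaw": 0.085},
    {"delta_pos": [0,0,0],"turn": [0,0,0.148],"jaw": 0.085},
    {"delta_pos": [0,0,0],"turn": [0,0,0.148],"jaw": 0.085},
    {"delta_pos": [0,0,0],"turn": [0,0,0.148],"jaw": 0.085},
    {"delta_pos": [0,0,0],"turn": [0,0,0.148],"jaw": 0.085},
  ],
)

```text
t: 0.65
position: [0.1543, 0.5536, 0.2309]
eef_rot: [-180.0, 0.0, 121.7]
wrist_force: [-0.3, -0.1, -0.6]
width: 0.0847
gripper_force: 0.0
```

arm_command(
  deltas=[
    {"delta_pos": [0,0,0],"turn": [0,0,0.148],"jaw": 0.085},
    {"delta_pos": [0,0,0],"turn": [0,0,0.148],"jaw": 0.085},
    {"delta_pos": [0,0,0],"turn": [0,0,0.148],"jaw": 0.085},
    {"delta_pos": [0,0,0],"turn": [0,0,0.148],"jaw": 0.085},
    {"delta_pos": [0,0,0],"turn": [0,0,0.148],"jaw": 0.085},
  ],
)

```text
t: 1.15
position: [0.1543, 0.5537, 0.2309]
eef_rot: [-180.0, 0.0, 79.3]
wrist_force: [-0.3, -0.4, -1.0]
width: 0.0849
gripper_force: 0.0
```

arm_command(
  deltas=[
    {"delta_pos": [-0.0281,0.0228,0],"turn": [0,0,0],"jaw": 0.085},
    {"delta_pos": [-0.0281,0.0228,0],"turn": [0,0,0],"jaw": 0.085},
    {"delta_pos": [-0.0281,0.0228,0],"turn": [0,0,0],"jaw": 0.085},
    {"delta_pos": [-0.0281,0.0228,0],"turn": [0,0,0],"jaw": 0.085},
    {"delta_pos": [-0.0281,0.0228,0],"turn": [0,0,0],"jaw": 0.085},
  ],
)

```text
t: 1.65
position: [0.2415, 0.3937, 0.231]
eef_rot: [-180.0, 0.0, 79.7]
wrist_force: [0.6, -0.3, -0.1]
width: 0.0849
gripper_force: 0.0
```

arm_command(
  deltas=[
    {"delta_pos": [-0.0095,0.036,0],"turn": [0,0,0],"jaw": 0.085},
    {"delta_pos": [-0.0095,0.036,0],"turn": [0,0,0],"jaw": 0.085},
    {"delta_pos": [-0.0095,0.036,0],"turn": [0,0,0],"jaw": 0.085},
    {"delta_pos": [-0.0095,0.036,0],"turn": [0,0,0],"jaw": 0.085},
    {"delta_pos": [-0.0095,0.036,0],"turn": [0,0,0],"jaw": 0.085},
  ],
)

```text
t: 2.15
position: [0.4108, 0.3151, 0.2311]
eef_rot: [-180.0, 0.0, 79.6]
wrist_force: [-0.4, 0.4, 0.2]
width: 0.085
gripper_force: 0.0
```

arm_command(
  deltas=[
    {"delta_pos": [-0.0095,0.036,0],"turn": [0,0,0],"jaw": 0.085},
    {"delta_pos": [-0.0095,0.036,0],"turn": [0,0,0],"jaw": 0.085},
    {"delta_pos": [-0.0095,0.036,0],"turn": [0,0,0],"jaw": 0.085},
    {"delta_pos": [-0.0095,0.036,0],"turn": [0,0,0],"jaw": 0.085},
    {"delta_pos": [-0.0095,0.036,0],"turn": [0,0,0],"jaw": 0.085},
  ],
)

```text
t: 2.65
position: [0.5793, 0.236, 0.2309]
eef_rot: [-180.0, 0.0, 79.6]
wrist_force: [0.7, 0.5, -0.3]
width: 0.085
gripper_force: 0.0
```

arm_command(
  deltas=[
    {"delta_pos": [0,0,0],"turn": [0,0,0],"jaw": 0.085},
    {"delta_pos": [0,0,0],"turn": [0,0,0],"jaw": 0.085},
  ],
)

```text
t: 2.85
position: [0.5783, 0.2364, 0.2304]
eef_rot: [-179.9, 0.0, 79.6]
wrist_force: [0.7, 0.4, 0.2]
width: 0.0853
gripper_force: 0.0
```

```bash
cat >> h.py <<'E'
from scipy.spatial.transform import Rotation as R
def wsave(f):
    s=env.observe(); c=env.read_camera('wrist')
    T=np.eye(4); T[:3,:3]=R.from_euler('xyz',s['eef_rot'],degrees=True).as_matrix(); T[:3,3]=s['position']
    c['T']=T@c['mount']; c['s']=s; cv2.imwrite(f,c['img'][:,:,::-1]); np.save(f+'.npy',c,allow_pickle=True)
    print(s['position'].round(4),s['eef_rot'].round(2),s['t']); return c
E
python3 -c "
from h import *
wsave('pics/w1.png')"
```

```text
[0.5783 0.2364 0.2304] [-1.7991e+02  2.0000e-02  7.9550e+01] 2.85
```

View pics/w1.png

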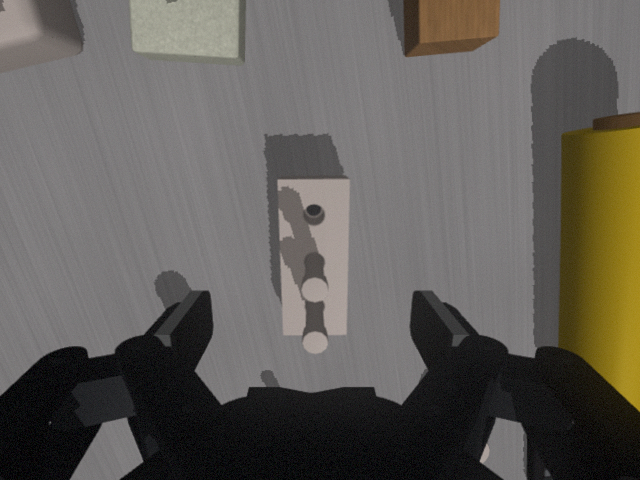

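The wrist view shows the empty hole at about (314,213). The rack runs vertically in the image, with the two capped tubes below the hole at (315,290) and (315,341).

```bash
python3 - <<'E'
from h import *
c=load('pics/w1.png');g=cv2.cvtColor(c['img'],cv2.COLOR_RGB2GRAY)
cut=g[195:232,295:335];print(cut[::2,::2])
m=(g[198:230,300:330]<120).astype(np.uint8)
n,l,st,ce=cv2.connectedComponentsWithStats(m);print(st,ce+[300,198])
for uv in((313.8,213.5),):print(plane(c,[uv],.045,c['T']))
# rack right edge direction & corners
w=(g>165).astype(np.uint8);w[:150]=0;w[345:]=0;w[:,:265]=0;w[:,365:]=0
cs,_=cv2.findContours(w,0,1);k=max(cs,key=cv2.contourArea);print(cv2.minAreaRect(k))
q=plane(c,[(278,179),(349,178)],.045,c['T']);print(q,np.linalg.norm(q[0]-q[1]))
E
```

```text
[[101 100 134 157 156 154 155 155 160 157 156 155 156 156 157 158 157 160
  156 160]
 [103 100 104 154 153 157 154 154 159 154 157 157 157 156 154 158 156 157
  158 154]
 [105 102 103 143 158 155 157 158 156 155 157 157 157 157 156 155 159 154
  160 156]
 [106 100 103 129 158 156 156 159 156 155 161 158 157 154 159 155 159 157
  158 158]
 [103 102 103 120 157 154 157 159 158 148 150 155 159 160 156 155 159 156
  160 158]
 [103 103 102 106 157 155 152 108  54  53  56  82 126 152 158 154 158 157
  155 156]
 [103 100  99 101 130 153  76  46  48  50  47  47  46 112 156 157 156 159
  159 157]
 [100 100 105 102 115 115  49  52  42  53  48  48  47  94 133 160 155 158
  161 161]
 [103 103 103 104  86  99  66  48  43  47  52  44  53  99  97 147 160 160
  157 159]
 [102 107 101 104  87  87  97  51  49  53  53  55  88  93  76 144 160 160
  161 157]
 [102 101 104 103  87  73  92  94  76  71  76  93  91  75  77 144 162 156
  158 155]
 [101 103 102 100  92  74  70  84  94  94  95  84  76  74  84 146 159 155
  158 157]
 [102  99 104 105  96  76  73  80  82  76  79  75  75  74 101 155 158 159
  164 157]
 [103 101 101 102 105  95  83  75  75  78  80  74  79  92 145 160 156 157
  157 159]
 [101 103 101 105 102 104  97  86  79  78  76  82  96 140 156 157 161 158
  157 163]
 [104 103 104 104 101 104 103 144 127 115 116 136 151 158 158 159 158 158
  158 161]
 [104 102 104 104 102 100 101 132 156 156 157 157 156 156 156 158 156 159
  159 159]
 [104 106 101 104 108 102 104 131 158 160 159 158 156 157 157 158 159 158
  157 156]
 [104 103  99 104 103 103 100 102 157 159 156 154 156 158 157 154 158 163
  158 157]]
[[  0   0  30  32 460]
 [  0   1  25  31 500]] [[318.73913043 211.07608696]
 [310.6        215.73      ]]
[[0.58124206 0.23807443 0.045     ]]
((326.0, 344.0), (0.0, 0.0), 0.0)
[[0.55323631 0.27778618 0.045     ]
 [0.6210124  0.26625783 0.045     ]] 0.0687495526310833
```

arm_command(
  deltas=[
    {"delta_pos": [-0.0327,-0.002,0],"turn": [0,0,0],"jaw": 0.085},
    {"delta_pos": [-0.0327,-0.002,0],"turn": [0,0,0],"jaw": 0.085},
    {"delta_pos": [-0.0327,-0.002,0],"turn": [0,0,0],"jaw": 0.085},
    {"delta_pos": [-0.0327,-0.002,0],"turn": [0,0,0],"jaw": 0.085},
    {"delta_pos": [-0.0327,-0.002,0],"turn": [0,0,0],"jaw": 0.085},
  ],
)

```text
t: 3.4
position: [0.5372, 0.0781, 0.2316]
eef_rot: [-180.0, -0.0, 79.8]
wrist_force: [-0.0, -0.4, -1.2]
width: 0.0851
gripper_force: 0.0
```

arm_command(
  deltas=[
    {"delta_pos": [-0.0327,-0.002,0],"turn": [0,0,0],"jaw": 0.085},
    {"delta_pos": [-0.0327,-0.002,0],"turn": [0,0,0],"jaw": 0.085},
    {"delta_pos": [-0.0327,-0.002,0],"turn": [0,0,0],"jaw": 0.085},
    {"delta_pos": [-0.0327,-0.002,0],"turn": [0,0,0],"jaw": 0.085},
    {"delta_pos": [-0.0327,-0.002,0],"turn": [0,0,0],"jaw": 0.085},
  ],
)

```text
t: 3.9
position: [0.4983, -0.0808, 0.2316]
eef_rot: [180.0, -0.0, 79.7]
wrist_force: [1.3, -0.5, 0.8]
width: 0.085
gripper_force: 0.0
```

arm_command(
  deltas=[
    {"delta_pos": [0,0,0],"turn": [0,0,0],"jaw": 0.085},
    {"delta_pos": [0,0,0],"turn": [0,0,0],"jaw": 0.085},
  ],
)

```text
t: 4.1
position: [0.4989, -0.0804, 0.2316]
eef_rot: [180.0, -0.0, 79.6]
wrist_force: [-0.1, -0.5, 0.1]
width: 0.0848
gripper_force: 0.0
```

```bash
python3 -c "
from h import *
c=wsave('pics/w2.png')
i=c['img'][130:330,190:440];cv2.imwrite('pics/w2c.png',cv2.resize(i,None,fx=3,fy=3,interpolation=2)[:,:,::-1])"
```

```text
[ 0.4989 -0.0804  0.2316] [ 1.800e+02 -4.000e-02  7.963e+01] 4.1
```

View pics/w2c.png

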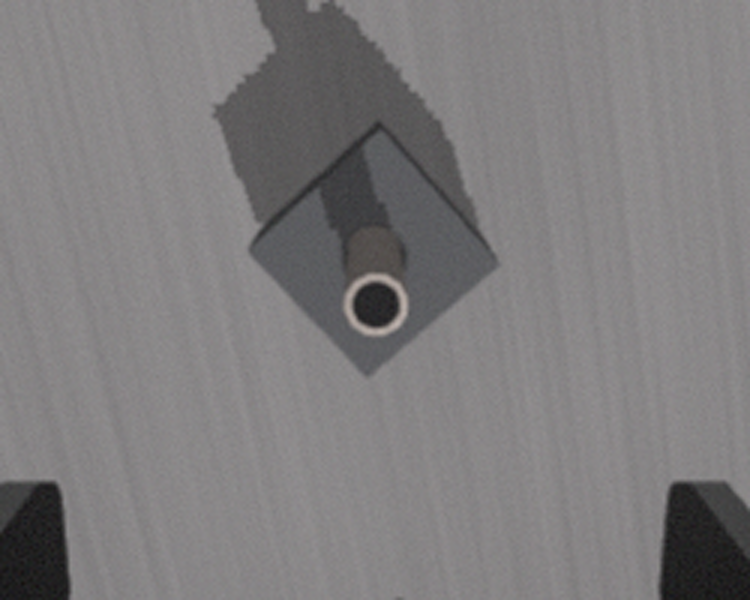

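The crop shows the tube mouth ring centred at crop (376,305), which is full-image pixel (315.3,231.7), on the carrier block.

```bash
python3 - <<'E'
from h import *
c=load('pics/w1.png');print('hole',plane(c,[(313.8,214.6)],.045,c['T']))
c=load('pics/w2.png');t=plane(c,[(315.3,231.7)],.11,c['T'])[0];print('tube',t)
s=c['s'];r=R.from_euler('xyz',s['eef_rot'],degrees=True).as_matrix();print('delta tool',r.T@(t-s['position']))
# block top corners
k=np.array([(250,250),(380,124),(498,264),(368,376)])/3+[190,130]
q=plane(c,k,.045,c['T']);print(q,q.mean(0))
E
```

```text
hole [[0.58104237 0.2369794  0.045     ]]
tube [ 0.50239752 -0.08125724  0.11      ]
delta tool [-0.00034802  0.00357335  0.12155774]
[[ 0.46250308 -0.07133838  0.045     ]
 [ 0.51230297 -0.03855945  0.045     ]
 [ 0.54299114 -0.09093598  0.045     ]
 [ 0.49323136 -0.12178157  0.045     ]] [ 0.50275714 -0.08065384  0.045     ]
```

arm_command(
  deltas=[
    {"delta_pos": [0,0.003,0.022],"turn": [0,0,0],"jaw": 0.07},
    {"delta_pos": [0,0,0.022],"turn": [0,0,0],"jaw": 0.07},
    {"delta_pos": [0,0,0.022],"turn": [0,0,0],"jaw": 0.07},
    {"delta_pos": [0,0,0.022],"turn": [0,0,0],"jaw": 0.07},
    {"delta_pos": [0,0,0.022],"turn": [0,0,0],"jaw": 0.07},
  ],
  squeeze=30,
)

```text
t: 4.65
position: [0.5027, -0.0798, 0.1205]
eef_rot: [180.0, -0.0, 79.8]
wrist_force: [0.4, -0.5, 0.8]
width: 0.0698
gripper_force: 0.0
```

arm_command(
  deltas=[
    {"delta_pos": [0,0,0.022],"turn": [0,0,0],"jaw": 0.05},
    {"delta_pos": [0,0,0.022],"turn": [0,0,0],"jaw": 0.04},
    {"delta_pos": [0,0,0],"turn": [0,0,0],"jaw": 0.03},
    {"delta_pos": [0,0,0],"turn": [0,0,0],"jaw": 0.025},
    {"delta_pos": [0,0,0],"turn": [0,0,0],"jaw": 0.02},
  ],
)

```text
t: 5.15
position: [0.5037, -0.0812, 0.0786]
eef_rot: [179.9, 0.0, 79.7]
wrist_force: [0.1, 0.1, -0.2]
width: 0.02
gripper_force: 0.0
```

arm_command(
  deltas=[
    {"delta_pos": [0,0,0],"turn": [0,0,0],"jaw": 0.012},
    {"delta_pos": [0,0,0],"turn": [0,0,0],"jaw": 0.005},
    {"delta_pos": [0,0,0],"turn": [0,0,0],"jaw": 0.005},
    {"delta_pos": [0,0,0],"turn": [0,0,0],"jaw": 0.005},
  ],
)

```text
t: 5.55
position: [0.5036, -0.0816, 0.0786]
eef_rot: [179.9, -0.0, 79.6]
wrist_force: [-0.7, 1.3, 6.3]
width: 0.0171
gripper_force: 30.1
```

arm_command(
  deltas=[
    {"delta_pos": [0,0,-0.015],"turn": [0,0,0],"jaw": 0.005},
    {"delta_pos": [0,0,-0.025],"turn": [0,0,0],"jaw": 0.005},
    {"delta_pos": [0,0,-0.03],"turn": [0,0,0],"jaw": 0.005},
    {"delta_pos": [0,0,-0.03],"turn": [0,0,0],"jaw": 0.005},
    {"delta_pos": [0,0,-0.03],"turn": [0,0,0],"jaw": 0.005},
  ],
)

```text
t: 6.05
position: [0.5026, -0.0818, 0.2087]
eef_rot: [180.0, 0.0, 79.6]
wrist_force: [1.2, -1.0, -0.9]
width: 0.017
gripper_force: 29.5
```

```bash
python3 -c "
from h import *
c=wsave('pics/w3.png');d=save('scene','pics/s2.png')
m=np.zeros((400,800,3),np.uint8)
m[:,:400]=cv2.resize(c['img'][230:430,220:420],(400,400))
m[:,400:]=cv2.resize(d['img'][80:260,210:390],(400,400))
cv2.imwrite('pics/c3.png',m[:,:,::-1]);print(env.observe()['gripper_force'],env.observe()['wrist_force'])"
```

```text
[ 0.5026 -0.0818  0.2087] [1.7997e+02 1.0000e-02 7.9610e+01] 6.05
29.55716460943222 [ 0.44376799 -0.46769888  0.23244444]
```

View pics/c3.png

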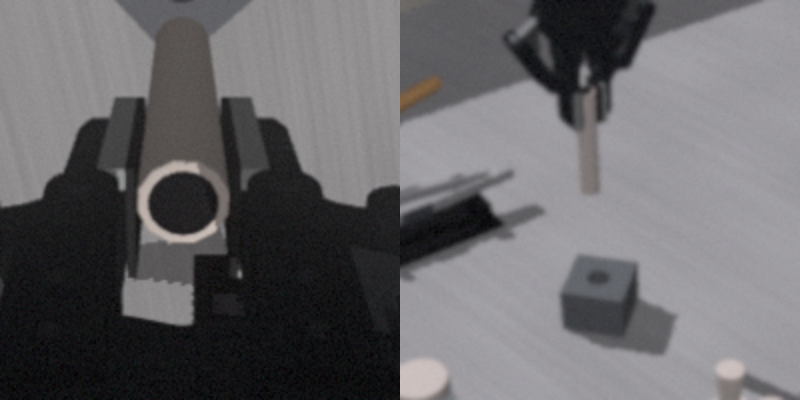

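The tube is held and looks upright. Its mouth is at wrist pixel (311.5,331) and the far bottom rim at (311,238).

```bash
python3 - <<'E'
from h import *
c=load('pics/w3.png');s=c['s'];r=R.from_euler('xyz',s['eef_rot'],degrees=True).as_matrix()
f=lambda uv,z:(r.T@(plane(c,[uv],s['position'][2]+z,c['T'])[0]-s['position'])).round(4)
print('mouth',f((311.5,331),.0315),'edges',f((289,331),.0315),f((334,331),.0315))
print('bottom far rim',f((311.2,238.3),-.0685),'sides',f((298,246),-.0685),f((326,246),-.0685))
p=np.array([.581,.237,.2087]);print('to hole',r.T@(p-s['position']))
E
```

```text
mouth [ 0.0001  0.0001 -0.0315] edges [ 0.0001 -0.0083 -0.0315] [ 0.0001  0.0085 -0.0315]
bottom far rim [0.0086 0.0002 0.0685] sides [ 0.0034 -0.0085  0.0685] [0.0033 0.0099 0.0685]
to hole [ 3.27755062e-01  1.96736378e-02 -6.06511182e-05]
```

arm_command(
  deltas=[
    {"delta_pos": [0.0328,0.002,0],"turn": [0,0,0],"jaw": 0.005},
    {"delta_pos": [0.0328,0.002,0],"turn": [0,0,0],"jaw": 0.005},
    {"delta_pos": [0.0328,0.002,0],"turn": [0,0,0],"jaw": 0.005},
    {"delta_pos": [0.0328,0.002,0],"turn": [0,0,0],"jaw": 0.005},
    {"delta_pos": [0.0328,0.002,0],"turn": [0,0,0],"jaw": 0.005},
  ],
)

```text
t: 6.65
position: [0.542, 0.079, 0.2066]
eef_rot: [-180.0, 0.0, 79.6]
wrist_force: [0.0, -1.4, -0.3]
width: 0.0172
gripper_force: 29.6
```

arm_command(
  deltas=[
    {"delta_pos": [0.0328,0.002,0],"turn": [0,0,0],"jaw": 0.005},
    {"delta_pos": [0.0328,0.002,0],"turn": [0,0,0],"jaw": 0.005},
    {"delta_pos": [0.0328,0.002,0],"turn": [0,0,0],"jaw": 0.005},
    {"delta_pos": [0.0328,0.002,0],"turn": [0,0,0],"jaw": 0.005},
    {"delta_pos": [0.0328,0.002,0],"turn": [0,0,0],"jaw": 0.005},
  ],
)

```text
t: 7.15
position: [0.5814, 0.2385, 0.2065]
eef_rot: [-180.0, 0.0, 79.6]
wrist_force: [0.5, -0.5, -1.8]
width: 0.0168
gripper_force: 29.6
```

arm_command(
  deltas=[
    {"delta_pos": [0,0,0.03],"turn": [0,0,0],"jaw": 0.005},
    {"delta_pos": [0,0,0.03],"turn": [0,0,0],"jaw": 0.005},
    {"delta_pos": [0,0,0.02],"turn": [0,0,0],"jaw": 0.005},
    {"delta_pos": [0,0,0],"turn": [0,0,0],"jaw": 0.005},
    {"delta_pos": [0,0,0],"turn": [0,0,0],"jaw": 0.005},
  ],
)

```text
t: 7.65
position: [0.581, 0.2371, 0.127]
eef_rot: [-179.9, 0.0, 79.6]
wrist_force: [0.4, 0.7, 0.1]
width: 0.017
gripper_force: 29.6
```

```bash
python3 -c "
from h import *
c=wsave('pics/w4.png');d=save('scene','pics/s3.png')
m=np.zeros((400,800,3),np.uint8)
m[:,:400]=cv2.resize(c['img'][180:380,220:420],(400,400))
m[:,400:]=cv2.resize(d['img'][220:345,320:445],(400,400))
cv2.imwrite('pics/c4.png',m[:,:,::-1])
print(proj(d,[[.581,.237,.045]]))"
```

```text
[0.581  0.2371 0.127 ] [-1.7994e+02  3.0000e-02  7.9620e+01] 7.65
[[392.75693026 308.54674437]]
```

View pics/c4.png

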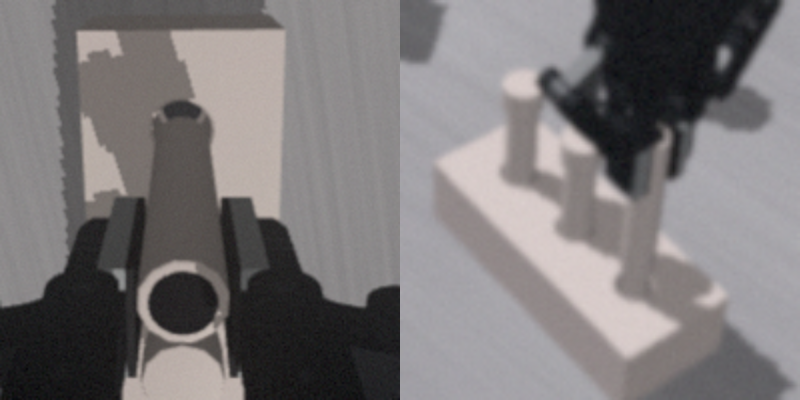

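The tube is lined up over the hole (both at crop column ~182) and sits centred in the scene view. I'll go down slowly and watch the force.

arm_command(
  deltas=[
    {"delta_pos": [0,0,0.01],"turn": [0,0,0],"jaw": 0.005},
    {"delta_pos": [0,0,0.006],"turn": [0,0,0],"jaw": 0.005},
    {"delta_pos": [0,0,0.004],"turn": [0,0,0],"jaw": 0.005},
    {"delta_pos": [0,0,0],"turn": [0,0,0],"jaw": 0.005},
  ],
)

```text
t: 8.15
position: [0.5807, 0.2372, 0.1063]
eef_rot: [-179.9, 0.0, 79.6]
wrist_force: [-0.2, 0.0, -1.6]
width: 0.0171
gripper_force: 29.7
```

arm_command(
  deltas=[
    {"delta_pos": [0,0,0.006],"turn": [0,0,0],"jaw": 0.005},
    {"delta_pos": [0,0,0.006],"turn": [0,0,0],"jaw": 0.005},
    {"delta_pos": [0,0,0.006],"turn": [0,0,0],"jaw": 0.005},
    {"delta_pos": [0,0,0.005],"turn": [0,0,0],"jaw": 0.005},
    {"delta_pos": [0,0,0.003],"turn": [0,0,0],"jaw": 0.005},
  ],
)

```text
t: 8.65
position: [0.5809, 0.2373, 0.0805]
eef_rot: [-179.9, 0.0, 79.6]
wrist_force: [-0.1, -0.1, -0.6]
width: 0.0169
gripper_force: 29.7
```

arm_command(
  deltas=[
    {"delta_pos": [0,0,0.001],"turn": [0,0,0],"jaw": 0.005},
    {"delta_pos": [0,0,0],"turn": [0,0,0],"jaw": 0.005},
  ],
)

```text
t: 8.85
position: [0.5813, 0.2374, 0.0802]
eef_rot: [-180.0, 0.0, 79.6]
wrist_force: [-1.2, -0.3, -1.1]
width: 0.017
gripper_force: 29.7
```

arm_command(
  deltas=[
    {"delta_pos": [0,0,0],"turn": [0,0,0],"jaw": 0.025},
    {"delta_pos": [0,0,0],"turn": [0,0,0],"jaw": 0.04},
    {"delta_pos": [0,0,0],"turn": [0,0,0],"jaw": 0.06},
    {"delta_pos": [0,0,0],"turn": [0,0,0],"jaw": 0.06},
    {"delta_pos": [0,0,0],"turn": [0,0,0],"jaw": 0.06},
  ],
)

```text
t: 9.35
position: [0.5815, 0.2374, 0.0804]
eef_rot: [180.0, -0.0, 79.6]
wrist_force: [-0.5, -0.5, -0.1]
width: 0.0601
gripper_force: 0.0
```

arm_command(
  deltas=[
    {"delta_pos": [0,0,-0.02],"turn": [0,0,0],"jaw": 0.06},
    {"delta_pos": [0,0,-0.03],"turn": [0,0,0],"jaw": 0.06},
    {"delta_pos": [0,0,-0.03],"turn": [0,0,0],"jaw": 0.06},
    {"delta_pos": [0,0,-0.03],"turn": [0,0,0],"jaw": 0.085},
    {"delta_pos": [0,0,-0.03],"turn": [0,0,0],"jaw": 0.085},
  ],
)

```text
t: 9.85
position: [0.5812, 0.2373, 0.2216]
eef_rot: [180.0, -0.0, 79.6]
wrist_force: [0.8, 0.1, 0.1]
width: 0.0849
gripper_force: 0.0
```

arm_command(
  deltas=[
    {"delta_pos": [0,0,0],"turn": [0,0,0],"jaw": 0.085},
    {"delta_pos": [0,0,0],"turn": [0,0,0],"jaw": 0.085},
  ],
)

```text
t: 10.05
position: [0.582, 0.2376, 0.221]
eef_rot: [179.9, -0.1, 79.6]
wrist_force: [1.1, -0.1, -0.2]
width: 0.085
gripper_force: 0.0
```

```bash
python3 - <<'E'
from h import *
c=wsave('pics/w5.png');d=save('scene','pics/s4.png');e=load('pics/scene.png')
g=cv2.cvtColor(c['img'],cv2.COLOR_RGB2GRAY)
m=(g[200:280,290:340]<75).astype(np.uint8)
n,l,st,ce=cv2.connectedComponentsWithStats(m)
for i in range(1,n):
  if st[i,4]>30:
    uv=ce[i]+[290,200];print(st[i],uv,plane(c,[uv],.110,c['T']))
E
```

```text
[0.582  0.2376 0.221 ] [ 1.7989e+02 -6.0000e-02  7.9630e+01] 10.05
[10  9  9 19 56] [303.03571429 217.76785714] [[0.57866757 0.25190566 0.11      ]]
[ 12  28  16  15 190] [309.57894737 235.        ] [[0.5811408  0.23747082 0.11      ]]
```

The released tube's mouth measures (0.581,0.2375) at z 0.11, so it is seated. I'll go to the tweezers with the camera on the tip side.

arm_command(
  deltas=[
    {"delta_pos": [-0.0342,0.0043,0],"turn": [0,0,0],"jaw": 0.085},
    {"delta_pos": [-0.0342,0.0043,0],"turn": [0,0,0],"jaw": 0.085},
    {"delta_pos": [-0.0342,0.0043,0],"turn": [0,0,0],"jaw": 0.085},
    {"delta_pos": [-0.0342,0.0043,0],"turn": [0,0,0],"jaw": 0.085},
    {"delta_pos": [-0.0342,0.0043,0],"turn": [0,0,0],"jaw": 0.085},
  ],
)

```text
t: 10.65
position: [0.5704, 0.064, 0.2185]
eef_rot: [-179.8, 0.0, 79.6]
wrist_force: [1.1, -1.8, 0.1]
width: 0.0852
gripper_force: 0.0
```

arm_command(
  deltas=[
    {"delta_pos": [-0.0342,0.0043,0],"turn": [0,0,0],"jaw": 0.085},
    {"delta_pos": [-0.0342,0.0043,0],"turn": [0,0,0],"jaw": 0.085},
    {"delta_pos": [-0.0342,0.0043,0],"turn": [0,0,0],"jaw": 0.085},
    {"delta_pos": [-0.0342,0.0043,0],"turn": [0,0,0],"jaw": 0.085},
    {"delta_pos": [-0.0342,0.0043,0],"turn": [0,0,0],"jaw": 0.085},
  ],
)

```text
t: 11.15
position: [0.5608, -0.1078, 0.2185]
eef_rot: [-179.8, -0.0, 79.6]
wrist_force: [-0.0, -0.5, -0.1]
width: 0.0851
gripper_force: 0.0
```

arm_command(
  deltas=[
    {"delta_pos": [-0.0342,0.0043,0],"turn": [0,0,0],"jaw": 0.085},
    {"delta_pos": [-0.0342,0.0043,0],"turn": [0,0,0],"jaw": 0.085},
    {"delta_pos": [-0.0342,0.0043,0],"turn": [0,0,0],"jaw": 0.085},
    {"delta_pos": [-0.0342,0.0043,0],"turn": [0,0,0],"jaw": 0.085},
    {"delta_pos": [-0.0342,0.0043,0],"turn": [0,0,0],"jaw": 0.085},
  ],
)

```text
t: 11.65
position: [0.5513, -0.2797, 0.2184]
eef_rot: [-179.8, -0.1, 79.6]
wrist_force: [0.7, 0.5, 0.9]
width: 0.0851
gripper_force: 0.0
```

arm_command(
  deltas=[
    {"delta_pos": [-0.0342,0.0043,0],"turn": [0,0,0],"jaw": 0.085},
    {"delta_pos": [0,0,0],"turn": [0,0,0.14],"jaw": 0.085},
    {"delta_pos": [0,0,0],"turn": [0,0,0.14],"jaw": 0.085},
    {"delta_pos": [0,0,0],"turn": [0,0,0.14],"jaw": 0.085},
    {"delta_pos": [0,0,0],"turn": [0,0,0.14],"jaw": 0.085},
  ],
)

```text
t: 12.15
position: [0.5496, -0.3128, 0.2181]
eef_rot: [-179.8, 0.0, 47.2]
wrist_force: [-0.4, 0.3, 0.3]
width: 0.085
gripper_force: 0.0
```

arm_command(
  deltas=[
    {"delta_pos": [0,0,0],"turn": [0,0,0.14],"jaw": 0.085},
    {"delta_pos": [0,0,0],"turn": [0,0,0.14],"jaw": 0.085},
    {"delta_pos": [0,0,0],"turn": [0,0,0.14],"jaw": 0.085},
    {"delta_pos": [0,0,0],"turn": [0,0,0.14],"jaw": 0.085},
    {"delta_pos": [0,0,0],"turn": [0,0,0.14],"jaw": 0.085},
  ],
)

```text
t: 12.65
position: [0.5496, -0.3126, 0.2182]
eef_rot: [-179.9, 0.1, 7.1]
wrist_force: [-0.8, -0.5, 0.1]
width: 0.0851
gripper_force: 0.0
```

arm_command(
  deltas=[
    {"delta_pos": [0,0,0],"turn": [0,0,0.14],"jaw": 0.085},
    {"delta_pos": [0,0,0],"turn": [0,0,0.14],"jaw": 0.085},
    {"delta_pos": [0,0,0],"turn": [0,0,0],"jaw": 0.085},
    {"delta_pos": [0,0,0],"turn": [0,0,0],"jaw": 0.085},
  ],
)

```text
t: 13.05
position: [0.55, -0.3129, 0.219]
eef_rot: [-179.9, 0.1, -8.4]
wrist_force: [-0.0, -0.3, -0.2]
width: 0.0851
gripper_force: 0.0
```

```bash
python3 -c "
from h import *
c=wsave('pics/w6.png')
i=c['img'][60:360,120:520];cv2.imwrite('pics/w6c.png',cv2.resize(i,(800,600),interpolation=2)[:,:,::-1])"
```

```text
[ 0.55   -0.3129  0.219 ] [-1.7994e+02  1.2000e-01 -8.4400e+00] 13.05
```

View pics/w6c.png

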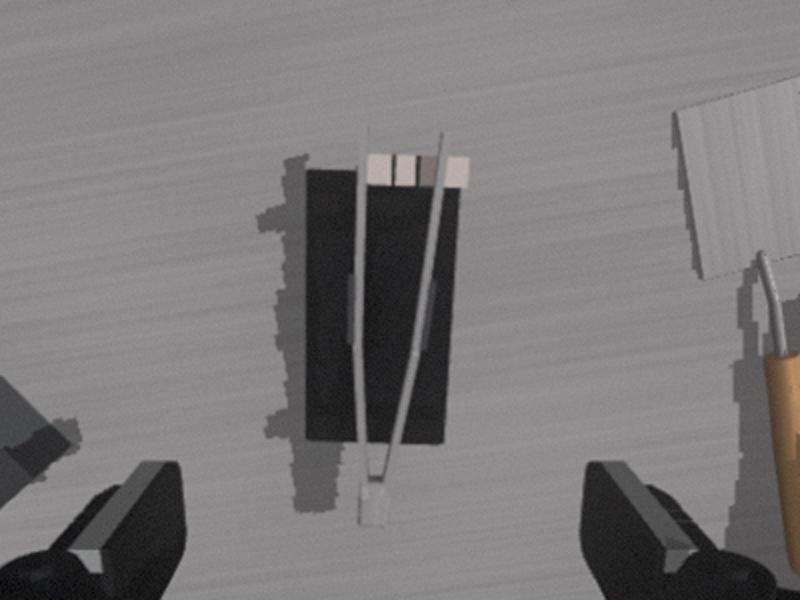

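The wrist crop shows the left pad's outer face at crop u≈349 (v 275–343), the right pad at about (431,315), the gauge strip at v 155–187, and the heel block at (374,504).

```bash
python3 - <<'E'
from h import *
c=load('pics/w6.png');s=c['s'];r=R.from_euler('xyz',s['eef_rot'],degrees=True).as_matrix()
def f(u,v,z): return (r.T@(plane(c,[(120+u/2,60+v/2)],z,c['T'])[0]-s['position'])*1000).round(1)[:2]
for n,u,v,z in [('padL tip end',350,275,.043),('padL heel end',349,344,.043),('padR tip',435,281,.043),('padR heel',428,349,.043),('heel back L',360,526,.042),('heel back R',387,526,.042),('heel front L',361,484,.042),('tipL',365,128,.042),('tipR',444,134,.042),('strip TL',370,153,.031),('strip TR',469,157,.031),('strip BL',368,183,.031),('strip BR',468,188,.031),('line1',394,168,.031),('plate TL',306,170,.004),('plate BL',306,440,.004),('plate TR',460,187,.033),('plate BR',444,443,.03)]: print(n,f(u,v,z))
g=cv2.cvtColor(c['img'],cv2.COLOR_RGB2GRAY)
for y in (142,145,148): print(g[y,298:356])
E
```

```text
padL tip end [ 20.6 -14.4]
padL heel end [-13.3 -15.4]
padR tip [17.8 26.2]
padR heel [-15.8  23.4]
heel back L [-113.4  -10.9]
heel back R [-113.4    3.5]
heel front L [-88.9 -10.2]
tipL [87.3 -6.9]
tipR [84.8 29. ]
strip TL [76.8 -4.8]
strip TR [75. 42.]
strip BL [63.  -5.9]
strip BR [60.7 42. ]
line1 [70.   6.5]
plate TL [ 69.2 -38.3]
plate BL [-79.9 -42.8]
plate TR [61.2 37.9]
plate BR [-70.9  33.8]
[131 134 143 139 137 156 176 176 173 177 173 173 177 177 176 179 177 142
  65  77 147 176 176 175 176 176 176 177 176 139  60  56  97 117 116 115
 115 116 117 114 102 121 143 143 145 160 178 177 175 173 173 179 175 175
 176 175 159 138]
[ 96 132 144 141 140 153 176 177 174 178 173 176 175 177 175 177 176 142
  66 104 158 175 174 174 174 176 179 176 175 140  55  68 106 115 119 119
 115 114 113 102 109 139 141 144 150 166 178 176 176 178 177 174 177 177
 179 177 157 138]
[ 81 124 143 143 139 161 175 175 178 174 177 176 174 176 175 176 178 143
  59  96 157 176 178 174 179 175 173 177 174 139  56  65 105 121 117 111
 116 116 116 101 120 139 140 142 153 172 175 175 175 172 174 179 176 176
 175 173 153 145]
```

arm_command(
  deltas=[
    {"delta_pos": [-0.0005,0.0055,0],"turn": [0,0,0.031],"jaw": 0.065},
    {"delta_pos": [0,0,0.03],"turn": [0,0,0],"jaw": 0.065},
    {"delta_pos": [0,0,0.03],"turn": [0,0,0],"jaw": 0.065},
    {"delta_pos": [0,0,0.03],"turn": [0,0,0],"jaw": 0.065},
    {"delta_pos": [0,0,0],"turn": [0,0,0],"jaw": 0.065},
  ],
  squeeze=30,
)

```text
t: 13.6
position: [0.5461, -0.3168, 0.1255]
eef_rot: [-179.8, 0.5, -10.4]
wrist_force: [0.4, 0.2, -0.2]
width: 0.0651
gripper_force: 0.0
```

```bash
python3 -c "
from h import *
c=wsave('pics/w7.png')
i=c['img'][60:360,120:520];cv2.imwrite('pics/w7c.png',cv2.resize(i,(800,600),interpolation=2)[:,:,::-1])"
```

```text
[ 0.5461 -0.3168  0.1255] [-179.78    0.48  -10.4 ] 13.6
```

View pics/w7c.png

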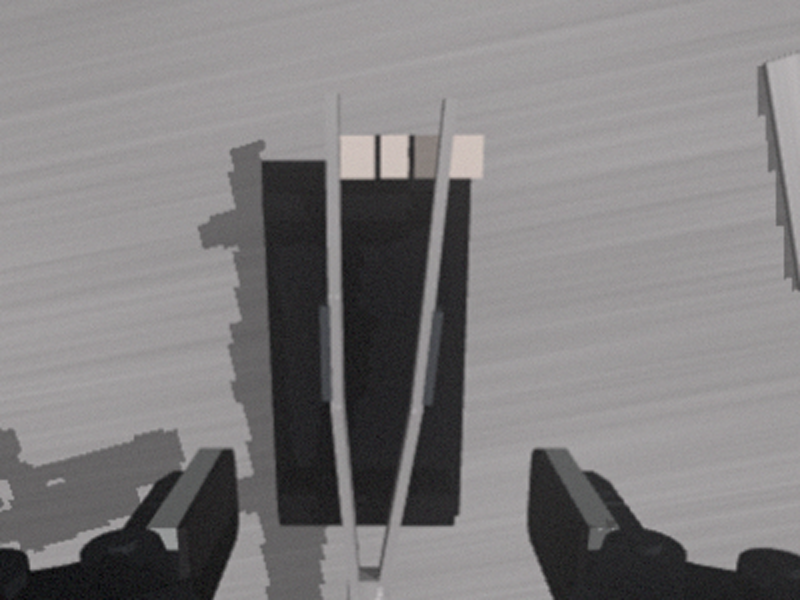

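This closer view shows the gauge lines clearly at crop u=377 and 411. The left pad spans v 307–400 at u≈321 and the right pad v 312–405 at u≈437. I'll measure again from here.

```bash
python3 - <<'E'
from h import *
s2=env.observe();print(s2['position'],s2['eef_rot'])
c=load('pics/w7.png');s=c['s'];r=R.from_euler('xyz',s['eef_rot'],degrees=True).as_matrix()
def f(u,v,z): return (r.T@(plane(c,[(120+u/2,60+v/2)],z,c['T'])[0]-s['position'])*1000).round(1)[:2]
for n,u,v,z in [('padL tip end',320,307,.043),('padL heel end',322,401,.043),('padR tip',442,312,.043),('padR heel',432,405,.043),('tipL',333,96,.042),('tipR',447,100,.042),('strip TL',341,136,.031),('strip TR',484,136,.031),('strip BL',341,178,.031),('strip BR',484,179,.031),('line1',377,157,.031),('line2',411,157,.031),('armL strip inner',341,157,.042),('plate TL',262,160,.004),('plate BL',279,525,.004)]: print(n,f(u,v,z))
E
```

```text
[ 0.54736288 -0.31766094  0.12820891] [-179.86600793    0.28035625  -10.399514  ]
padL tip end [ 23.3 -20.3]
padL heel end [-10.6 -20.5]
padR tip [21.6 21.3]
padR heel [-12.1  18.6]
tipL [ 91.  -14.7]
tipR [89.8 21.4]
strip TL [ 79.5 -13. ]
strip TR [79.5 35.1]
strip BL [ 65.8 -13.2]
strip BR [65.5 35.7]
line1 [72.7 -0.9]
line2 [72.7 10.6]
armL strip inner [ 72.5 -12.4]
plate TL [ 72.4 -44.6]
plate BL [-82.  -44.6]
```

arm_command(
  deltas=[
    {"delta_pos": [0.0005,-0.0005,0.025],"turn": [0,0,0],"jaw": 0.065},
    {"delta_pos": [0,0,0.025],"turn": [0,0,0],"jaw": 0.065},
    {"delta_pos": [0,0,0.025],"turn": [0,0,0],"jaw": 0.065},
    {"delta_pos": [0,0,0.02],"turn": [0,0,0],"jaw": 0.065},
    {"delta_pos": [0,0,0.008],"turn": [0,0,0],"jaw": 0.065},
  ],
)

```text
t: 14.15
position: [0.5499, -0.3185, 0.0273]
eef_rot: [-180.0, 0.0, -10.4]
wrist_force: [-0.1, -0.6, -0.0]
width: 0.0651
gripper_force: 0.0
```

arm_command(
  deltas=[
    {"delta_pos": [0,0,0],"turn": [0,0,0],"jaw": 0.055},
    {"delta_pos": [0,0,0],"turn": [0,0,0],"jaw": 0.05},
    {"delta_pos": [0,0,0],"turn": [0,0,0],"jaw": 0.045},
  ],
)

```text
t: 14.45
position: [0.5512, -0.3191, 0.0292]
eef_rot: [179.9, -0.2, -10.4]
wrist_force: [0.2, -0.8, -0.1]
width: 0.0449
gripper_force: 0.1
```

```bash
python3 -c "
from h import *
s=env.observe();print(s['position'],s['eef_rot'],s['width'],s['gripper_force'],s['wrist_force'])"
```

```text
[ 0.55116779 -0.31905672  0.02923595] [ 1.79938449e+02 -1.76514577e-01 -1.03808654e+01] 0.044906772150526755 0.07720781955868006 [ 0.22875193 -0.82079976 -0.11220274]
```

arm_command(
  deltas=[
    {"delta_pos": [0,0,0.005],"turn": [0,0,0],"jaw": 0.047},
    {"delta_pos": [0,0,0.004],"turn": [0,0,0],"jaw": 0.047},
    {"delta_pos": [0,0,0],"turn": [0,0,0],"jaw": 0.047},
    {"delta_pos": [0,0,0],"turn": [0,0,0],"jaw": 0.047},
    {"delta_pos": [0,0,0],"turn": [0,0,0],"jaw": 0.047},
  ],
)

```text
t: 14.95
position: [0.5498, -0.3182, 0.0182]
eef_rot: [-180.0, 0.0, -10.4]
wrist_force: [0.0, -0.4, 0.1]
width: 0.0471
gripper_force: 0.0
```

arm_command(
  deltas=[
    {"delta_pos": [0,0,0],"turn": [0,0,0],"jaw": 0.047},
    {"delta_pos": [0,0,0],"turn": [0,0,0],"jaw": 0.047},
  ],
)

```text
t: 15.15
position: [0.5499, -0.3182, 0.0183]
eef_rot: [-180.0, -0.0, -10.4]
wrist_force: [-0.2, -0.0, -0.3]
width: 0.0466
gripper_force: 0.0
```

```bash
python3 - <<'E'
from h import *
c=wsave('pics/w8.png');g=cv2.cvtColor(c['img'],cv2.COLOR_RGB2GRAY)
for y in (100,110,120,130,140):print(y,g[y,215:425:3])
E
```

```text
[ 0.5499 -0.3182  0.0183] [-1.800e+02 -1.000e-02 -1.038e+01] 15.15
100 [187 186 188 185 185 182 184 188 182 181 189 182 189 188 191 194 193 194
 179 159 186 186 189 186 186 182 186 186 185 183 188 185 188 189 188 188
 185 185 186 186 184 181 182 183 185 184 182 188 189 189 187  91 184 190
 191 193 190 188 188 191 189 190 189 190 187 188 189 189 187 189]
110 [190 188 187 189 187 186 188 181 185 185 185 187 186 186 187 189 191 191
 182 155 185 184 185 184 186 183 185 179 184 182 183 187 187 190 184 184
 187 186 188 184 186 186 189 190 187 189 187 186 186 186 149 102 194 192
 191 194 182 182 183 182 187 185 187 188 189 190 191 192 189 188]
120 [187 185 186 183 183 183 183 181 181 184 185 184 185 183 185 192 192 193
 184 147 185 183 184 184 185 192 186 189 188 188 188 187 187 187 183 182
 178 179 181 182 181 186 187 184 184 190 186 189 186 189  90 167 192 189
 189 181 188 185 185 185 186 183 182 183 186 187 188 184 188 185]
130 [182 185 186 182 182 183 186 187 187 184 187 185 187 186 183 187 191 190
 181 158 227 229 227 228 229 229 229 229 230 231  99  63 231 229 228 227
 227 229 229 229 189  57 124 155 155 159 157 156 157 136  91 193 188 194
 189 226 227 230 229 229 228 230 227 208 190 190 189 188 188 184]
140 [183 178 179 178 175 179 181 184 181 183 183 185 186 182 184 185 193 190
 188 147 228 227 226 227 229 229 228 227 229 229  97  61 231 228 228 228
 228 229 228 227 189  65 128 157 156 159 157 157 159  97 157 190 191 189
 220 227 228 227 227 229 228 229 229 189 185 185 185 189 190 189]
```

arm_command(
  deltas=[
    {"delta_pos": [0,0,0],"turn": [0,0,0],"jaw": 0.042},
    {"delta_pos": [0,0,0],"turn": [0,0,0],"jaw": 0.039},
    {"delta_pos": [0,0,0],"turn": [0,0,0],"jaw": 0.036},
    {"delta_pos": [0,0,0],"turn": [0,0,0],"jaw": 0.034},
    {"delta_pos": [0,0,0],"turn": [0,0,0],"jaw": 0.034},
  ],
)

```text
t: 15.7
position: [0.5503, -0.3183, 0.0189]
eef_rot: [180.0, -0.1, -10.4]
wrist_force: [-1.0, 1.7, 3.9]
width: 0.0344
gripper_force: 8.0
```

arm_command(
  deltas=[
    {"delta_pos": [0,0,0],"turn": [0,0,0],"jaw": 0.032},
    {"delta_pos": [0,0,0],"turn": [0,0,0],"jaw": 0.031},
    {"delta_pos": [0,0,0],"turn": [0,0,0],"jaw": 0.031},
    {"delta_pos": [0,0,0],"turn": [0,0,0],"jaw": 0.031},
  ],
)

```text
t: 16.1
position: [0.5504, -0.3185, 0.0192]
eef_rot: [180.0, -0.1, -10.4]
wrist_force: [-0.7, 0.7, 6.2]
width: 0.0311
gripper_force: 11.0
```

```bash
cat > gauge.py <<'E'
from h import *
import sys
c=wsave(sys.argv[1]);g=cv2.cvtColor(c['img'],cv2.COLOR_RGB2GRAY)
for y in (100,115,135,142):print(y,*g[y,225:405:2])
s=env.observe();print(s['width'],s['gripper_force'],s['wrist_force'].round(1))
E
python3 gauge.py pics/w9.png
```

```text
[ 0.5504 -0.3185  0.0192] [ 1.7998e+02 -9.0000e-02 -1.0380e+01] 16.1
100 181 183 182 183 180 180 180 179 181 179 179 177 181 184 184 181 185 184 185 185 188 186 183 186 183 186 182 182 181 184 184 181 181 190 186 193 190 190 192 156 179 182 178 182 179 183 182 182 181 181 179 179 180 180 182 179 181 180 181 178 179 98 165 190 189 190 192 187 183 179 183 184 183 185 185 187 185 183 185 186 181 186 184 182 183 183 188 186 184 183
115 180 182 179 180 182 179 181 183 180 182 182 182 180 180 182 182 180 180 177 177 180 180 180 177 177 176 176 178 180 180 177 178 184 187 192 191 192 185 178 174 180 178 184 177 176 180 181 183 184 182 183 183 183 187 187 183 186 181 182 183 148 109 186 189 185 189 188 186 177 178 176 179 177 179 180 181 182 183 182 186 183 184 188 186 184 189 186 186 185 185
135 123 120 119 122 119 137 183 182 179 178 179 177 176 177 175 176 176 172 172 174 177 175 164 164 128 122 121 179 180 179 181 181 181 185 185 187 183 183 170 223 223 222 225 224 224 220 208 159 159 152 152 153 154 151 81 51 68 155 154 143 90 181 187 186 184 184 195 226 225 174 65 67 195 228 226 226 226 226 227 226 225 224 224 226 225 227 224 225 226 225
142 114 117 117 120 115 120 138 178 179 179 183 179 165 122 119 121 122 122 118 120 122 117 117 120 118 122 118 148 182 178 179 179 182 183 184 185 184 184 189 223 224 226 225 224 225 171 150 152 153 150 152 152 153 150 68 55 98 153 154 130 106 187 187 184 185 186 200 223 226 130 64 77 217 224 225 227 226 224 225 224 225 226 226 224 225 228 226 225 225 226
0.03143027084195902 11.037213946692646 [-0.6  0.8  6.6]
```

```bash
cat > gap.py <<'E'
from h import *
def rep(f,zu,pts):
    c=load(f);s=c['s'];r=R.from_euler('xyz',s['eef_rot'],degrees=True).as_matrix()
    for n,u,v,z in pts: print(n,((r.T@(plane(c,[(u,v)],zu+z,c['T'])[0]-s['position']))*1000).round(1))
E
python3 - <<'E'
from gap import *
rep('pics/w8.png',.03,[('L inner',272,100,.012),('R inner',369.5,100,.012),('line1',306,135,.001),('line2',338,135,.001)])
rep('pics/w9.png',.03,[('L inner',302.5,100,.012),('R inner',348.8,100,.012),('line1c',335.5,135,.001),('line1 edge R',338.5,135,.001),('line2 edge L',364,135,.001),('line2c',366,135,.001),('arm top in',346,135,.012),('arm top out',358,135,.012),('L arm in',302.5,135,.012)])
E
```

```text
L inner [ 82.2 -12.1 -23.7]
R inner [ 82.2  20.2 -23.7]
line1 [ 71.4  -1.  -12.7]
line2 [ 71.4  10.8 -12.7]
L inner [ 82.3  -2.  -22.7]
R inner [ 82.3  13.5 -22.7]
line1c [ 71.4  10.  -11.7]
line1 edge R [ 71.4  11.1 -11.7]
line2 edge L [ 71.4  20.7 -11.7]
line2c [ 71.4  21.4 -11.7]
arm top in [ 71.1  12.8 -22.7]
arm top out [ 71.1  16.9 -22.7]
L arm in [ 71.1  -2.1 -22.7]
```

arm_command(
  deltas=[
    {"delta_pos": [0,0,-0.005],"turn": [0,0,0],"jaw": 0.031},
    {"delta_pos": [0,0,-0.01],"turn": [0,0,0],"jaw": 0.031},
    {"delta_pos": [0,0,-0.015],"turn": [0,0,0],"jaw": 0.031},
    {"delta_pos": [0,0,-0.015],"turn": [0,0,0],"jaw": 0.031},
    {"delta_pos": [0,0,-0.015],"turn": [0,0,0],"jaw": 0.031},
  ],
)

```text
t: 16.65
position: [0.5495, -0.3182, 0.079]
eef_rot: [-180.0, 0.0, -10.4]
wrist_force: [0.2, 0.0, 0.2]
width: 0.0313
gripper_force: 8.9
```

arm_command(
  deltas=[
    {"delta_pos": [0,0,0],"turn": [0,0,0],"jaw": 0.031},
    {"delta_pos": [0,0,0],"turn": [0,0,0],"jaw": 0.031},
  ],
)

```text
t: 16.85
position: [0.5499, -0.3184, 0.0784]
eef_rot: [180.0, -0.0, -10.4]
wrist_force: [0.8, 0.5, -0.8]
width: 0.0314
gripper_force: 8.9
```

```bash
python3 gauge.py pics/w10.png
```

```text
[ 0.5499 -0.3184  0.0784] [ 1.7998e+02 -3.0000e-02 -1.0380e+01] 16.85
100 166 165 167 164 168 169 168 165 167 167 169 167 168 167 164 168 167 171 169 172 173 172 169 171 165 167 169 168 167 170 168 173 170 171 173 173 153 167 169 165 169 168 169 168 168 166 166 172 169 166 170 172 168 170 167 168 167 169 173 102 148 171 170 173 172 172 170 169 169 167 167 167 164 166 167 167 164 163 168 163 167 168 164 167 165 164 165 166 166 168
115 169 168 169 164 165 164 165 165 162 164 166 168 165 164 166 164 168 171 168 169 170 170 169 166 166 169 167 170 167 165 169 171 174 173 173 171 146 171 163 168 165 164 163 161 162 165 167 164 166 163 164 162 168 165 163 165 168 165 154 81 172 170 172 171 168 173 169 168 169 168 168 169 170 168 168 170 168 168 168 166 165 165 165 163 168 165 166 164 168 168
135 164 164 164 167 167 163 165 166 167 165 164 164 166 164 164 165 162 166 169 166 165 166 166 164 162 163 161 159 162 160 170 168 170 169 167 157 184 210 207 209 209 208 210 208 155 139 135 137 140 141 142 138 62 50 74 137 143 139 92 133 168 171 169 172 168 198 211 153 55 57 178 209 209 209 212 207 210 210 208 209 209 210 210 210 212 209 209 210 211 210
142 165 162 165 166 164 164 159 159 161 159 157 158 158 159 158 162 164 163 163 165 163 165 164 164 163 166 162 166 162 168 168 169 170 167 164 154 197 210 210 207 208 209 207 206 206 143 139 137 138 140 138 127 50 49 97 138 138 137 85 145 170 171 169 166 169 204 210 100 56 73 210 208 208 212 210 210 208 208 207 211 211 209 210 209 211 208 209 208 208 209
0.03109175648718105 8.935832107331407 [-0.5 -0.1 -1.2]
```

Held at 8.9 N, with the spring arm between the lines: arm at 341–355 px, lines at 334 and 360 px. Next I'll lift, turn and carry.

arm_command(
  deltas=[
    {"delta_pos": [0,0,-0.012],"turn": [0,0,0],"jaw": 0.031},
    {"delta_pos": [0,0,-0.018],"turn": [0,0,0],"jaw": 0.031},
    {"delta_pos": [0,0,-0.018],"turn": [0,0,0],"jaw": 0.031},
    {"delta_pos": [0,0,-0.018],"turn": [0,0,0],"jaw": 0.031},
    {"delta_pos": [0,0,-0.01],"turn": [0,0,0],"jaw": 0.031},
  ],
)

```text
t: 17.4
position: [0.5503, -0.3185, 0.156]
eef_rot: [180.0, -0.1, -10.4]
wrist_force: [-0.5, -0.4, -1.3]
width: 0.0309
gripper_force: 8.9
```

arm_command(
  deltas=[
    {"delta_pos": [0,0,0],"turn": [0,0,-0.06],"jaw": 0.031},
    {"delta_pos": [0,0,0],"turn": [0,0,-0.09],"jaw": 0.031},
    {"delta_pos": [0,0,0],"turn": [0,0,-0.09],"jaw": 0.031},
    {"delta_pos": [0,0,0],"turn": [0,0,-0.09],"jaw": 0.031},
    {"delta_pos": [0,0,0],"turn": [0,0,-0.09],"jaw": 0.031},
  ],
)

```text
t: 17.9
position: [0.5495, -0.318, 0.1539]
eef_rot: [-179.9, 0.0, 13.9]
wrist_force: [-0.1, 0.4, -0.1]
width: 0.0311
gripper_force: 8.9
```

arm_command(
  deltas=[
    {"delta_pos": [0,0,0],"turn": [0,0,-0.09],"jaw": 0.031},
    {"delta_pos": [0,0,0],"turn": [0,0,-0.09],"jaw": 0.031},
    {"delta_pos": [0,0,0],"turn": [0,0,-0.09],"jaw": 0.031},
    {"delta_pos": [0,0,0],"turn": [0,0,-0.09],"jaw": 0.031},
    {"delta_pos": [0,0,0],"turn": [0,0,-0.08],"jaw": 0.031},
  ],
)

```text
t: 18.4
position: [0.5494, -0.3179, 0.1538]
eef_rot: [-179.9, 0.0, 39.1]
wrist_force: [0.5, 0.1, 0.1]
width: 0.0314
gripper_force: 8.9
```

arm_command(
  deltas=[
    {"delta_pos": [0,0,0],"turn": [0,0,0],"jaw": 0.031},
    {"delta_pos": [0.006,-0.0085,0],"turn": [0,0,0],"jaw": 0.031},
    {"delta_pos": [0.0114,-0.0167,0],"turn": [0,0,0],"jaw": 0.031},
    {"delta_pos": [0.0114,-0.0167,0],"turn": [0,0,0],"jaw": 0.031},
    {"delta_pos": [0.0114,-0.0167,0],"turn": [0,0,0],"jaw": 0.031},
  ],
)

```text
t: 18.9
position: [0.5439, -0.2459, 0.1541]
eef_rot: [-180.0, -0.0, 38.8]
wrist_force: [-1.0, 0.1, -1.7]
width: 0.0313
gripper_force: 8.9
```

```bash
python3 -c "
from h import *
s=env.observe();print(s['t'],s['position'],s['eef_rot'],s['q'],s['width'],s['gripper_force'])
r=R.from_euler('xyz',s['eef_rot'],degrees=True).as_matrix()
print(r.T@(np.array([.5086,.1865,.155])-s['position']))"
```

```text
18.9 [ 0.54392689 -0.24586413  0.1541208 ] [-1.79957250e+02 -1.09838048e-02  3.88110572e+01] [-3.04244885e+01  2.59228315e+01 -3.49479566e-01  6.37637677e+01
  2.54262727e-02  1.10764442e+02] 0.03127803605705709 8.941340645081937
[ 0.24345889 -0.35904729 -0.00056464]
```

arm_command(
  deltas=[
    {"delta_pos": [0.0116,-0.0171,0],"turn": [0,0,0],"jaw": 0.031},
    {"delta_pos": [0.0116,-0.0171,0],"turn": [0,0,0],"jaw": 0.031},
    {"delta_pos": [0.0116,-0.0171,0],"turn": [0,0,0],"jaw": 0.031},
    {"delta_pos": [0.0116,-0.0171,0],"turn": [0,0,0],"jaw": 0.031},
    {"delta_pos": [0.0116,-0.0171,0],"turn": [0,0,0],"jaw": 0.031},
  ],
)

```text
t: 19.4
position: [0.5353, -0.1427, 0.1543]
eef_rot: [-180.0, -0.0, 38.9]
wrist_force: [-0.4, 0.5, -1.4]
width: 0.0309
gripper_force: 8.9
```

arm_command(
  deltas=[
    {"delta_pos": [0.0116,-0.0171,0],"turn": [0,0,0],"jaw": 0.031},
    {"delta_pos": [0.0116,-0.0171,0],"turn": [0,0,0],"jaw": 0.031},
    {"delta_pos": [0.0116,-0.0171,0],"turn": [0,0,0],"jaw": 0.031},
    {"delta_pos": [0.0116,-0.0171,0],"turn": [0,0,0],"jaw": 0.031},
    {"delta_pos": [0.0116,-0.0171,0],"turn": [0,0,0],"jaw": 0.031},
  ],
)

```text
t: 19.9
position: [0.5267, -0.0398, 0.1543]
eef_rot: [-180.0, -0.0, 38.9]
wrist_force: [0.7, 0.3, -0.5]
width: 0.0313
gripper_force: 8.9
```

arm_command(
  deltas=[
    {"delta_pos": [0.0116,-0.0171,0],"turn": [0,0,0],"jaw": 0.031},
    {"delta_pos": [0.0116,-0.0171,0],"turn": [0,0,0],"jaw": 0.031},
    {"delta_pos": [0.0116,-0.0171,0],"turn": [0,0,0],"jaw": 0.031},
    {"delta_pos": [0.0116,-0.0171,0],"turn": [0,0,0],"jaw": 0.031},
    {"delta_pos": [0.0116,-0.0171,0],"turn": [0,0,0],"jaw": 0.031},
  ],
)

```text
t: 20.4
position: [0.518, 0.063, 0.1543]
eef_rot: [-180.0, -0.0, 38.9]
wrist_force: [0.0, 0.4, -0.8]
width: 0.031
gripper_force: 8.9
```

arm_command(
  deltas=[
    {"delta_pos": [0.0116,-0.0171,0],"turn": [0,0,0],"jaw": 0.031},
    {"delta_pos": [0.0116,-0.0171,0],"turn": [0,0,0],"jaw": 0.031},
    {"delta_pos": [0.0116,-0.0171,0],"turn": [0,0,0],"jaw": 0.031},
    {"delta_pos": [0.0116,-0.0171,0],"turn": [0,0,0],"jaw": 0.031},
    {"delta_pos": [0.0116,-0.0171,0],"turn": [0,0,0],"jaw": 0.031},
  ],
)

```text
t: 20.9
position: [0.5093, 0.1659, 0.1544]
eef_rot: [-180.0, -0.0, 38.9]
wrist_force: [0.2, -0.1, -0.4]
width: 0.031
gripper_force: 8.9
```

arm_command(
  deltas=[
    {"delta_pos": [0,0,0],"turn": [0,0,0],"jaw": 0.031},
    {"delta_pos": [0,0,0],"turn": [0,0,0],"jaw": 0.031},
    {"delta_pos": [0,0,0],"turn": [0,0,0],"jaw": 0.031},
    {"delta_pos": [0,0,0],"turn": [0,0,0],"jaw": 0.031},
  ],
)

```text
t: 21.3
position: [0.5101, 0.1638, 0.1543]
eef_rot: [180.0, 0.0, 38.8]
wrist_force: [0.0, -1.2, -0.6]
width: 0.0312
gripper_force: 8.9
```

```bash
python3 gauge.py pics/w11.png; python3 - <<'E'
from h import *
c=load('pics/w11.png');d=save('scene','pics/s5.png')
m=np.zeros((600,800,3),np.uint8)
m[:,:400]=cv2.resize(c['img'][40:340,220:420],(400,600))
m[:400,400:]=cv2.resize(d['img'][180:330,290:440],(400,400))
cv2.imwrite('pics/c11.png',m[:,:,::-1])
E
```

```text
[0.5101 0.1638 0.1543] [179.99   0.    38.82] 21.3
100 90 87 159 181 171 120 115 119 120 117 119 116 120 115 113 120 117 120 121 117 117 119 115 117 121 116 99 75 81 86 132 148 148 146 148 149 129 132 137 114 106 138 179 179 181 184 180 185 183 181 181 180 180 181 181 181 182 180 181 103 122 146 145 147 148 149 166 184 166 142 141 142 140 140 141 145 144 143 138 140 144 143 146 143 141 139 138 137 139 141
115 89 92 90 94 93 90 90 94 96 114 118 117 119 118 120 116 115 114 119 119 119 118 119 119 118 118 118 119 116 120 142 146 145 147 147 145 117 173 180 180 180 179 179 179 179 180 181 182 180 179 179 179 181 184 183 182 181 181 166 74 148 144 149 146 145 149 183 179 183 184 180 182 184 180 158 143 140 142 140 142 145 141 141 144 142 139 138 138 141 140
135 140 140 140 139 141 141 134 94 89 88 94 92 96 95 91 93 92 132 178 177 180 177 179 179 180 176 178 179 177 137 144 143 146 148 141 139 159 177 181 178 182 179 178 178 172 119 121 122 119 119 119 121 49 49 66 119 121 120 82 115 147 143 143 145 143 170 182 134 47 47 151 182 178 180 176 178 179 181 178 178 181 180 182 183 181 180 181 178 178 181
142 138 138 136 139 137 139 142 142 142 141 141 131 95 91 94 97 94 95 94 92 132 180 180 175 178 180 180 179 176 171 146 144 146 146 146 133 168 182 176 182 179 179 180 181 178 177 172 120 117 119 119 111 49 45 79 119 116 120 75 128 143 143 142 145 144 175 183 84 51 60 172 182 178 180 179 182 178 180 181 180 183 179 180 182 180 178 179 178 180 178
0.031443303733386205 8.937753790456782 [ 0.1 -0.3 -1. ]
```

View pics/c11.png

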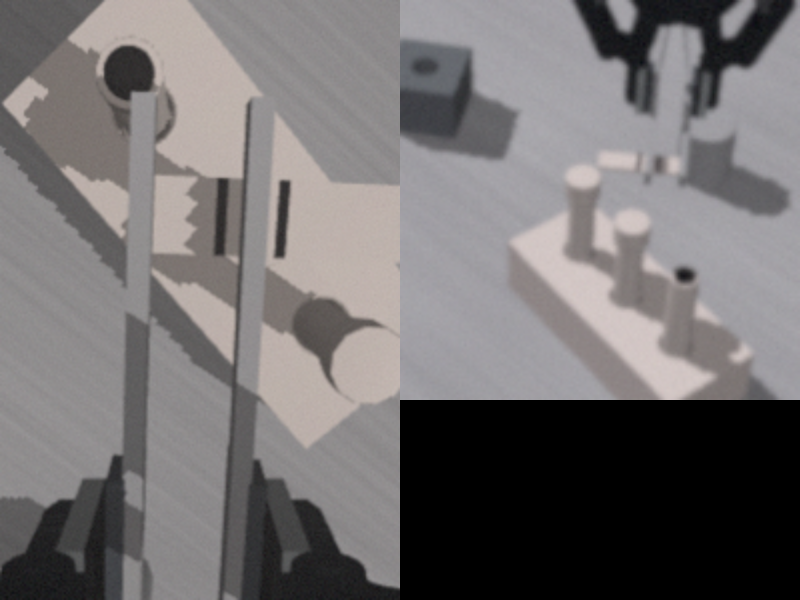

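The picture shows the spring arm between the gauge lines (crop u 221 and 284). The open tube's mouth is at full pixel (284,76), and the tips are at v≈88 with their midpoint at u≈320.5. A small shift is still needed.

```bash
python3 - <<'E'
from gap import *
rep('pics/w11.png',.1653,[('Ltip in',297,88,.012),('Rtip in',344,90,.012),('tube mouth',284.5,76.5,.110-.1653)])
E
```

```text
Ltip in [ 85.4  -4.1 -23. ]
Rtip in [ 84.8  11.5 -23. ]
tube mouth [101.5 -13.   44.3]
```

arm_command(
  deltas=[
    {"delta_pos": [0.004,-0.004,0],"turn": [0,0,0],"jaw": 0.031},
    {"delta_pos": [0.006,-0.0065,0],"turn": [0,0,0],"jaw": 0.031},
    {"delta_pos": [0.006,-0.006,0.005],"turn": [0,0,0],"jaw": 0.031},
    {"delta_pos": [0,0,0.005],"turn": [0,0,0],"jaw": 0.031},
    {"delta_pos": [0,0,0.005],"turn": [0,0,0],"jaw": 0.031},
  ],
)

```text
t: 21.9
position: [0.512, 0.1878, 0.1386]
eef_rot: [-180.0, 0.0, 38.9]
wrist_force: [0.1, 0.4, -1.5]
width: 0.0316
gripper_force: 8.9
```

arm_command(
  deltas=[
    {"delta_pos": [0,0,0],"turn": [0,0,0],"jaw": 0.031},
    {"delta_pos": [0,0,0],"turn": [0,0,0],"jaw": 0.031},
    {"delta_pos": [0,0,0],"turn": [0,0,0],"jaw": 0.031},
    {"delta_pos": [0,0,0],"turn": [0,0,0],"jaw": 0.031},
    {"delta_pos": [0,0,0],"turn": [0,0,0],"jaw": 0.031},
  ],
)

```text
t: 22.4
position: [0.5125, 0.1873, 0.1396]
eef_rot: [180.0, -0.0, 38.9]
wrist_force: [-0.1, 0.2, -1.7]
width: 0.031
gripper_force: 8.9
```

```bash
python3 gauge.py pics/w12.png; python3 - <<'E'
from h import *
s=env.observe();r=R.from_euler('xyz',s['eef_rot'],degrees=True).as_matrix()
print('tip',s['position']+r@[.0865,.0037,-.0185],'vs tube .581 .237',s['joint_vel'].round(2))
# level check: project expected left tip into wrist & scene
d=save('scene','pics/s6.png')
print(proj(d,[s['position']+r@[.085,-.004,-.0185],s['position']+r@[.085,.0115,-.0185]]))
g=cv2.cvtColor(d['img'],cv2.COLOR_RGB2GRAY)
W=d['world_to_cam']
E
```

```text
[0.5125 0.1873 0.1396] [ 1.7999e+02 -3.0000e-02  3.8880e+01] 22.4
100 89 91 88 88 93 93 93 91 88 88 89 90 93 92 91 90 117 121 117 118 121 121 120 119 118 118 118 120 121 118 137 150 149 148 149 149 126 120 111 123 110 46 48 46 49 49 49 50 44 45 52 47 94 183 187 181 180 184 182 98 127 147 144 149 149 145 169 187 185 183 184 184 184 147 143 145 146 143 138 139 144 145 142 145 145 141 140 140 140 140
115 91 89 87 92 91 94 89 87 90 160 181 178 178 181 183 176 123 119 121 115 120 121 122 118 120 120 118 118 121 117 140 146 146 146 147 149 117 114 104 120 119 56 45 41 42 49 47 47 50 54 50 51 147 183 181 179 182 185 165 76 148 148 147 147 146 149 186 183 181 185 184 185 184 181 189 188 182 187 183 149 144 144 142 146 145 145 142 142 142 146
135 143 139 140 139 139 134 136 124 92 89 96 92 95 92 93 92 91 99 116 117 117 118 122 117 117 118 118 116 118 123 145 145 146 144 146 138 162 180 181 183 182 180 178 182 181 147 118 121 120 121 119 121 53 45 65 120 120 121 84 116 144 146 147 147 147 170 179 135 47 50 149 184 179 182 182 181 179 181 179 182 183 180 180 181 184 183 184 181 181 181
142 141 139 142 144 145 142 138 139 143 139 137 125 95 95 95 97 94 95 94 95 96 114 116 121 121 123 119 119 120 124 145 145 146 143 144 134 170 180 177 184 180 177 179 181 181 181 183 144 119 121 114 109 48 46 78 121 121 122 76 126 146 147 144 147 148 177 183 87 53 60 175 183 182 180 182 181 182 182 178 179 182 181 184 179 183 183 182 180 181 180
0.031064594017898323 8.943804645248292 [-0.2 -0.5 -0.3]
tip [0.58205402 0.23874524 0.15804075] vs tube .581 .237 [ 0.11  0.08 -0.03  0.07 -0.01  0.01]
[[404.17431187 262.6056188 ]
 [394.09021976 261.91385302]]
```

```bash
python3 -c "
from station import env
print(env.finish_job())"
```

```text
the job is handed in; nothing more can be done
None
```

The job is handed in, though no verdict came back. The tube is released in the rack's empty hole. The tweezers are held steady at the gauge mark (measured tip gap about 15.6 mm), tips within about 2 mm of the tube's axis and about 5 cm above its mouth.

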